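# Pre-use safety check of the roller embosser

## Task

Do the pre-use check of the copper embosser: press the mushroom stop head right down and let it spring back up, then turn that head clockwise as far as it goes to reset it. Then push the embosser's spring-loaded hold-to-run lever half way down, so that the lever is level, never down near its lower stop, and finish while still holding it there: do not let go at the end. Leave the other station's plain button unpressed and everything else on the table where it is.

Things in the scene. Friction and masses are not known exactly. Their poses are not given: they have to be found in the camera images.
- embosser: Roller embosser fixed to the table on the robot's left: grey base 200 x 190 x 30, two aluminium cheeks, steel rollers with a copper strip through them, 170 high. Origin: on the table, 10 mm from the base's centre. Its own -x axis points the way its lever sticks out (roughly to the robot's right, world -y); its z is up. Does not move.
- run_lever (a joint): Angle of the hold-to-run lever, rad: 0 at rest (lever slopes 0.28 rad upward from its hinge to its cross bar), 0.28 half way, where the lever is level, 0.56 at the lower stop. A spring always lifts it back to 0: on the bar it pushes up with about 4 N at rest, 8 N half way, 12 N at the lower stop.
- lever_bar (a point): Middle of the lever's black rubber cross bar (round, diameter 26, 80 long, along the embosser's y axis) at the lever's free end, 160 mm from the hinge. Height about 154 mm at rest, 110 when level, 66 at the lower stop. A steel rod of diameter 14 joins its middle from the hinge side. It can be pushed down from above anywhere along its top.
- lever_hinge (a point): Hinge axis of the lever, on the front of the embosser, 110 mm above the table; the axis runs along the embosser's y. Axes as embosser.
- stop_station: Grey metal box 100 x 110 x 50 fixed to the table, carrying the mushroom stop head in the middle of its top. Origin: centre of its underside. It and start_station may stand in either of two places, right of the robot's middle.
- stop_press (a joint): How far the stop head is pressed down, m: 0 up, 0.008 fully down. Spring-loaded: about 2 N starts it, 5.5 N presses it fully; it springs back up by itself when let go.
- stop_turn (a joint): Turn of the stop head, rad: grows as it turns clockwise seen from above, from a start between 0 and 0.25 to its stop at 1.2. It stays where it is turned; friction torque 0.05 N m.
- stop_rib_top (a point): Centre of the top of the stop head's grip rib, 108 mm above the table when up. The black head is a mushroom disc of diameter 58 with an upright rib on it: 40 long along this point's x axis, 15 thick along its y axis, standing 27 mm clear of the disc. The axes turn with the head; it turns about the vertical through this point.
- start_station: Twin grey box 100 x 110 x 50 fixed to the table, with only a plain low black push button (diameter 26, its top 64 mm above the table). Not part of the job. Origin: centre of its underside.
- start_button (a joint): How far the plain button of start_station is pressed, m: 0 up, 0.006 fully down. Leave it alone.
- tag_a: Loose copper tag, 90 x 32 x 5, lying flat between the stations and the lever (mm). Bystander, leave it where it is. Origin: centre of its underside.
- tag_b: Loose copper tag, 90 x 32 x 5, lying flat farther out (mm). Bystander, leave it where it is. Origin: centre of its underside.
- glue_bottle: Standing pale glue bottle, diameter 44, 130 high, near the robot (mm). Bystander, leave it where it is. Origin: centre of its underside.
- burnisher: Screwdriver-shaped burnishing tool with wooden handle, 170 long, lying near the robot (mm). Bystander, leave it where it is. Origin: on its underside.
- scrap_tub: Clear open tub with copper offcuts, 160 x 120 x 50 (mm). Bystander, leave it where it is. Origin: centre of its underside.
- phone: Phone in a grey cloth case, 150 x 75 x 12, lying flat (mm). Bystander, leave it where it is. Origin: centre of its underside.
- mallet: Hammer with wooden handle, 240 long, lying far out (mm). Bystander, leave it where it is. Origin: on its underside.
- pen_caddy: Clear caddy 100 x 90 x 90 with pens standing up to 180 high, on the right (mm). Bystander, leave it where it is. Origin: centre of its underside.

How it is judged:
By the outcome, as a careful person would: the job done as asked, in the order asked, and still so for the second after the job is handed in, while the arm keeps its last pose, push and grip.
It also fails if it takes over 58 s, if anything falls off the work surface, if the arm or the gripper's body presses on something with over 40 N, if the wrist force passes 120 N, or if a joint passes its speed limit or range.

## Robot

A 7-joint arm with a two-finger parallel gripper is mounted at the origin on the work surface. World frame = base frame: x ahead of the robot, y to its left, z up, the work surface at z = 0. Lengths are in mm, angles in rad, forces in N, time in s.
With the tool pointing down it reaches from about 400 to 875 mm from the base axis. Payload 4.4 kg.
Tool frame: the origin (TCP) lies midway between the tips of the shut fingers; the grasp point (between the pads) lies 19 mm behind it; z points along the fingers, y is the line along which they close (so a half turn about z gives the same grasp; the last joint's range is limited). The gripper opens to 85 mm and grips with 20 to 120 N. Pads are 22 mm wide; open, the fingers measure 114 mm over their backs; the gripper's body (76 mm by 85 mm) begins 54 mm behind the grasp point. The pads swing forward as they close: fully open they stand 13 mm farther back than shut.
Start: joints at [1.111, 0.628, 0.038, 1.517, -0.027, 0.996, -0.02], TCP at [249.433, -600.251, 231.313] pointing down, gripper open.
Joint ranges: [-3.06, 3.06], [-0.37, 2.12], [-1.25, 1.32], [0.18, 2.47], [-1.1, 4.24], [0.23, 1.98], [-2.94, 2.94]. Speed limits (rad/s): [2.57, 2.57, 3.14, 3.14, 3.14, 3.14, 3.14].

## Interface

Orientations are given as [roll, pitch, yaw] about the fixed x, y, z axes, in that order (R = Rz(yaw) Ry(pitch) Rx(roll)).
In Python, from cell import telemetry, eyes, ctrl, finder gives the robot as it stands.
- The arm moves only by the tool move_arm, never from a script. Its argument "steps" is a list of rows, each a list of 7 numbers: the turn, a rotation vector about the world's x, y, z in degrees, then the shift along the world's x, y, z in m, then the finger opening in m, from 0 to 0.0854. A call has 1 to 5 rows; each row shifts and turns the commanded pose from where the row before left it; what a row does not reach is not made up. A row lasts 1/10 s, in which the tool goes at most 50 mm and 8.59 degrees, less where a joint would pass 70% of its speed; a pose out of reach is approached as far as the arm can. A call with a gripper value outside its range is refused whole. The fingers move at their own pace and stop on an object; the grip force is fixed at half the most. Time passes only in rows, so rows that do not move let the fingers close. It gives the time, the measured TCP pose, the force, the opening and the grip force at its end, in the units of the state.
- telemetry.read_state(): the state, without advancing time (a new reading comes with each control period).
- eyes.get_image(name): name is "scene" or "side" or "wrist"; returns (picture, depth): 384x512x3 uint8, blue, green, red; 384x512 float32, mm along the optical axis (not along the pixel's ray), 0 where there is no reading.
- eyes.calibration(name): a dict with "fx", "fy", "cx", "cy" (pixels), "position" and "attitude" of the camera in the world. Camera axes: x right, y down, z forward; pixel columns grow to the right and rows downward; lengths in mm; the calibration is good to about 2 mm. The wrist camera is an equidistant fisheye: a pixel r from the principal point sees the ray r / f radians off the axis. A picture is of the moment at which its call begins: read the wrist's pose just before it. calibration takes no time and is no camera call; for the wrist camera it gives the pose at the moment of the call.
- ctrl.finish_job(): hands the job in; it is judged then, once.
Trained networks look in the newest picture that a camera, given by its name, has taken for a name from the list of things; names that differ only in an ending like _2 or _b are one class to them, and where a whole thing is asked for, a point or a joint stands for the part that bears it (a point fixed in the world has none). Each returns a list of dicts, best first, with "confidence" (0 to 1); they miss things now and then, are a little off and sometimes report something else, mostly with a low value. They report only what shows in the picture. A call takes as long as a camera call.
- finder.boxes_of(camera, name): "location" ([x, y, z] in mm, in the coordinates of the camera as it stood for that picture, good to about 4 mm: the middle of the surface that is visible of it).
- finder.cut_out(camera, name): "mask" (384x512 bool, what is visible of it).
- finder.pinpoint(camera, name): "location" ([x, y, z] in mm, in the coordinates of the camera as it stood for that picture, good to about 4 mm: a listed point, or the origin of a listed thing).
The state is a dict: "clock": time; "qpos": joint angles; "qd": joint speeds; "tau": joint torques, N m; "eef_pos": TCP position; "tool_rot": TCP orientation; "force": force on the tool from outside, world axes, zero at the start; "torque": the same for the moment, N m; "width": finger opening in mm; "gripper_force": force on a finger pad.
Only numpy, scipy, OpenCV 4.12 (cv2) and the standard library are available. Lean on these libraries where they do the work, as an engineer would, in place of code of your own. Each camera call takes 0.05 s, during which the arm holds its last target. There are 200 camera calls.

## Working session

There is one attempt and no reset: what is moved stays moved. The work goes in short steps, Python scripts to look and compute and a tool call to move; the robot and the scene stay as the last step left them, time stands still between calls to the robot, and variables do not carry over. Pictures are saved under pics/ and viewed, at most 10 in all, crops included, and the job is handed in when it is done.

Besides the shell and the picture viewer there is one more tool, called in YAML: its name, and indented under it one key for each argument. move_arm: Moves the arm, as the interface text tells. Its arguments: {"type":"object","properties":{"steps":{"type":"array"}},"required":["steps"]}

```bash
mkdir -p pics
cat > h.py <<'E'
import numpy as np, cv2
from scipy.spatial.transform import Rotation as R
from cell import telemetry, eyes, ctrl, finder
def T(cal):
    a=np.array(cal["attitude"],float)
    M=a if a.shape==(3,3) else R.from_euler('xyz',a).as_matrix()
    return M,np.array(cal["position"],float)
def w(cal,p):
    M,t=T(cal); return M@np.array(p)+t
E
python3 - <<'E'
from h import *
s=telemetry.read_state(); print(s)
for c in ("scene","side"):
    im,d=eyes.get_image(c); cal=eyes.calibration(c); print(c,cal)
    cv2.imwrite(f"pics/{c}0.png",im)
    for n in ("stop_rib_top","stop_station","start_station","lever_bar","lever_hinge","embosser","tag_a","glue_bottle","pen_caddy","scrap_tub"):
        r=finder.pinpoint(c,n)
        print(n,[(np.round(w(cal,x["location"])),round(x["confidence"],2)) for x in r[:3]])
    print({k:v for k,v in (r[0] if r else {}).items() if k!="mask"})
E
```

```text
{'clock': 0.0, 'qpos': array([ 1.1112178 ,  0.62932448,  0.03844581,  1.51833776, -0.02700596,
        0.99626276, -0.01998601]), 'qd': array([-0.00032698, -0.00116332,  0.00192174, -0.00332194,  0.00025962,
       -0.00117831,  0.00033418]), 'tau': array([ 4.29703014e-04, -5.63391531e+01,  1.22613318e+00, -1.93441147e+01,
        1.09261626e-02,  1.03144758e-02, -3.82913959e-05]), 'eef_pos': array([ 249.19183818, -599.69314875,  230.41283026]), 'tool_rot': array([-3.13977844e+00,  1.92056840e-05,  3.93786852e-01]), 'force': array([-0.32108876,  0.90026839,  0.06713606]), 'torque': array([0.02757932, 0.01119868, 0.00543601]), 'gripper_force': 0.0, 'width': 85.5414953459265}
scene {'fx': 452.60856082477875, 'fy': 452.60856082477875, 'cx': 255.78740774870428, 'cy': 189.06420641624544, 'position': array([1419.98238121, -484.61467165, 1097.62407905]), 'attitude': array([-2.37022429,  0.01926427,  1.05315347])}
stop_rib_top [(array([ 457., -326.,  107.]), 0.6)]
stop_station [(array([ 450., -324.,   -2.]), 0.74), (array([ 633., -458.,    1.]), 0.7)]
start_station [(array([537., -94.,  -4.]
[... 931 characters left out ...]
rray([544., -95.,   0.]), 0.71), (array([597., 303., 115.]), 0.26)]
lever_bar [(array([379.,  80.,  -2.]), 0.7), (array([597., 301., 111.]), 0.64), (array([615., 149., 158.]), 0.59)]
lever_hinge [(array([593., 301., 113.]), 0.82)]
embosser [(array([588., 373.,   1.]), 0.66)]
tag_a [(array([ 710., -106.,    1.]), 0.62), (array([514.,  74.,  -1.]), 0.58)]
glue_bottle [(array([361., 256.,  -0.]), 0.61), (array([616., 149., 158.]), 0.5), (array([516.,  73.,  -1.]), 0.35)]
pen_caddy [(array([ 433., -536.,   -2.]), 0.74)]
scrap_tub [(array([ 721., -264.,    1.]), 0.72), (array([363., 257.,  -0.]), 0.39), (array([ 457., -326.,   -2.]), 0.38)]
{'location': [191.8, 194.4, 1140.0], 'confidence': 0.72}
```

View pics/scene0.png

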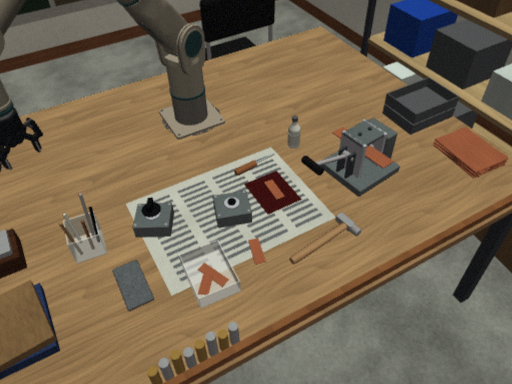

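View pics/side0.png

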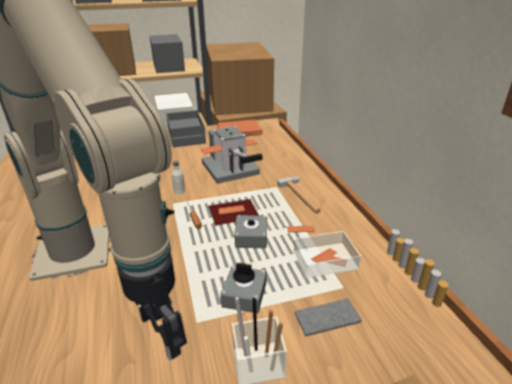

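The scene picture shows the stop station with the black mushroom head at about (152,208), the plain-button station at (232,205), the lever bar at (312,165) and the caddy at (85,240). The side picture agrees: the head is at (243,272), the plain button at (251,222) and the bar at (250,158). I'm setting out to above the head, at about (458,-326).

move_arm:
  steps:
    - [0,0,0,0.025,0.03,0.03,0.0854]
    - [0,0,0,0.03,0.04,0,0.0854]
    - [0,0,0,0.03,0.04,0,0.0854]
    - [0,0,0,0.03,0.04,0,0.0854]
    - [0,0,0,0.03,0.04,0,0.0854]

```text
clock: 1.6
eef_pos: [395.4, -408.6, 261.6]
tool_rot: [3.141, -0.0, 0.394]
force: [1.0, -0.6, -0.1]
width: 85.4
gripper_force: 0.0
```

move_arm:
  steps:
    - [0,0,0,0.03,0.04,0,0.0854]
    - [0,0,0,0.03,0.04,-0.01,0.0854]
    - [0,0,0,0.004,0.004,-0.02,0.0854]
    - [0,0,0,0,0,0,0.0854]
    - [0,0,0,0,0,0,0.0854]

```text
clock: 2.1
eef_pos: [457.0, -328.1, 231.6]
tool_rot: [3.141, 0.001, 0.393]
force: [0.1, -0.1, -0.1]
width: 85.4
gripper_force: 0.0
```

Run:
```python
from h import *
s=telemetry.read_state(); print(s["eef_pos"],s["tool_rot"],s["qpos"])
for c in ("wrist","scene","side"):
    cal=eyes.calibration(c); im,d=eyes.get_image(c)
    for n in ("stop_rib_top","lever_bar","lever_hinge"):
        print(c,n,[(np.round(w(cal,x["location"])),round(x["confidence"],2)) for x in finder.pinpoint(c,n)[:3]])
    if c=="wrist":
        print(cal)
        cv2.imwrite("pics/w1.png",im); M,t=T(cal)
        v,u=np.mgrid[:384,:512]; x=(u-cal["cx"])/cal["fx"]; y=(v-cal["cy"])/cal["fy"]; r=np.hypot(x,y)+1e-9
        k=np.tan(np.minimum(r,1.4))/r
        P=np.stack([x*k*d,y*k*d,d],-1)@M.T+t
        m=(d>0)&(np.hypot(P[...,0]-458,P[...,1]+326)<40)&(P[...,2]>98)&(P[...,2]<118)
        Q=P[m]; print(len(Q),Q.mean(0),np.percentile(Q[:,2],[5,50,95]) if len(Q) else 0)
        if len(Q)>5: print(cv2.minAreaRect(Q[:,:2].astype(np.float32)))
```

```text
[ 457.00629006 -328.05757589  231.61205728] [3.14145173e+00 1.34027403e-03 3.92618275e-01] [ 0.56087221  0.50157162  0.01665653  1.76548335 -0.00888912  0.87525928
 -0.59699953]
wrist stop_rib_top [(array([ 455., -329.,  108.]), 0.7)]
wrist lever_bar [(array([378.,  79.,  -4.]), 0.31)]
wrist lever_hinge []
{'fx': 297.3186396354542, 'fy': 297.3186396354542, 'cx': 257.13832463936734, 'cy': 193.7324551012361, 'position': array([ 532.94619423, -296.17229751,  373.40271184]), 'attitude': array([ 2.81556831e+00, -1.63432311e-04, -1.17820661e+00])}
692 [ 457.81750098 -326.67591343  106.31485967] [101.38263118 106.87608424 108.12383268]
((456.458984375, -327.05975341796875), (15.057351112365723, 40.21156311035156), 60.31618118286133)
scene stop_rib_top [(array([ 457., -326.,  112.]), 0.73)]
scene lever_bar [(array([615., 151., 157.]), 0.55), (array([ 722., -261.,   -4.]), 0.44), (array([ 456., -329.,  108.]), 0.34)]
scene lever_hinge [(array([589., 306., 107.]), 0.63)]
side stop_rib_top [(array([ 458., -326.,  106.]), 0.84), (array([782.,  78.,  -0.]), 0.67), (array([517.,  76.,  -2.]), 0.66)]
side lever_bar [(array([619., 148., 158.]), 0.53)]
side lever_hinge [(array([585., 369.,   0.]), 0.58)]
```

View pics/w1.png

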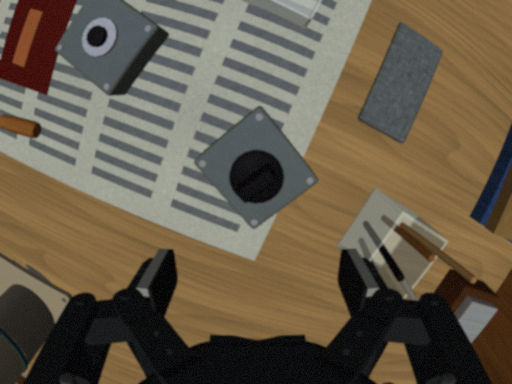

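The wrist picture shows the head at about (257,177), with the rib running lower-left to upper-right. The depth fit puts it at (457,-327), its long axis at -30° in the world, so the tool's y must lie at 60°. I'll turn +127.5°, which keeps joint 7 well within its range, shut the fingers and come down over the rib.

move_arm:
  steps:
    - [0,0,8.5,0,0,-0.01,0.0]
    - [0,0,8.5,0,0,-0.01,0.0]
    - [0,0,8.5,0,0,-0.01,0.0]
    - [0,0,8.5,0,0,-0.01,0.0]
    - [0,0,8.5,0,0,-0.01,0.0]

```text
clock: 3.2
eef_pos: [457.9, -327.0, 181.2]
tool_rot: [3.141, -0.0, 1.142]
force: [0.1, -0.5, -0.4]
width: 12.4
gripper_force: 0.0
```

move_arm:
  steps:
    - [0,0,8.5,0,0,-0.01,0.0]
    - [0,0,8.5,0,0,-0.01,0.0]
    - [0,0,8.5,0,0,-0.01,0.0]
    - [0,0,8.5,0,0,-0.01,0.0]
    - [0,0,8.5,0,0,-0.01,0.0]

```text
clock: 3.7
eef_pos: [457.9, -327.2, 131.1]
tool_rot: [3.142, 0.0, 1.883]
force: [0.1, -0.2, -0.6]
width: -0.0
gripper_force: 0.0
```

move_arm:
  steps:
    - [0,0,8.5,0,0,0,0.0]
    - [0,0,8.5,0,0,0,0.0]
    - [0,0,8.5,0,0,0,0.0]
    - [0,0,8.5,0,0,0,0.0]
    - [0,0,8.5,0,0,0,0.0]

```text
clock: 4.2
eef_pos: [457.8, -327.2, 131.5]
tool_rot: [-3.141, 0.0, 2.625]
force: [-0.1, -0.2, -0.2]
width: 0.1
gripper_force: 0.0
```

move_arm:
  steps:
    - [0,0,0,0,0.001,0,0.0]
    - [0,0,0,0,0,0,0.0]

```text
clock: 4.4
eef_pos: [457.8, -326.0, 131.4]
tool_rot: [3.141, -0.0, 2.615]
force: [0.4, -0.3, 0.2]
width: 0.1
gripper_force: 0.0
```

move_arm:
  steps:
    - [0,0,0,0,0,-0.01,0.0]
    - [0,0,0,0,0,-0.01,0.0]
    - [0,0,0,0,0,-0.004,0.0]
    - [0,0,0,0,0,-0.003,0.0]
    - [0,0,0,0,0,0,0.0]

```text
clock: 4.9
eef_pos: [457.4, -325.8, 104.1]
tool_rot: [-3.141, -0.001, 2.619]
force: [-2.2, 0.3, 4.3]
width: -0.4
gripper_force: 1.8
```

move_arm:
  steps:
    - [0,0,0,0,0,-0.002,0.0]
    - [0,0,0,0,0,-0.001,0.0]
    - [0,0,0,0,0,0,0.0]

```text
clock: 5.2
eef_pos: [457.5, -325.9, 101.6]
tool_rot: [-3.141, -0.001, 2.619]
force: [-2.2, 1.3, 4.2]
width: -0.4
gripper_force: 2.3
```

move_arm:
  steps:
    - [0,0,0,0,0,-0.001,0.0]
    - [0,0,0,0,0,-0.001,0.0]
    - [0,0,0,0,0,0,0.0]

```text
clock: 5.5
eef_pos: [457.6, -325.9, 100.0]
tool_rot: [-3.141, -0.0, 2.619]
force: [-3.5, 1.4, 8.9]
width: -0.3
gripper_force: 4.3
```

move_arm:
  steps:
    - [0,0,0,0,0,-0.001,0.0]
    - [0,0,0,0,0,0,0.0]

```text
clock: 5.7
eef_pos: [457.8, -326.0, 99.9]
tool_rot: [-3.141, 0.0, 2.619]
force: [-4.6, 2.5, 15.3]
width: -0.3
gripper_force: 7.8
```

The head is fully down: the force climbed to 15 N with no further travel at z = 100. I'll lift off, open, and come down astride the rib.

move_arm:
  steps:
    - [0,0,0,0,0,0.006,0.0]
    - [0,0,0,0,0,0.01,0.0]
    - [0,0,0,0,0,0.02,0.0]
    - [0,0,0,0,0,0,0.06]
    - [0,0,0,0,0,0,0.06]

```text
clock: 6.2
eef_pos: [458.4, -326.4, 134.8]
tool_rot: [3.141, 0.002, 2.619]
force: [-0.4, -0.4, 0.4]
width: 28.3
gripper_force: 0.0
```

move_arm:
  steps:
    - [0,0,0,0,0,0,0.06]
    - [0,0,0,0,0,0,0.06]

```text
clock: 6.4
eef_pos: [457.5, -325.9, 133.8]
tool_rot: [3.141, -0.001, 2.619]
force: [-0.5, 0.3, 0.0]
width: 58.4
gripper_force: 0.0
```

Run:
```python
from h import *
s=telemetry.read_state(); print(s["eef_pos"],s["tool_rot"],s["qpos"],s["width"])
c="wrist"
cal=eyes.calibration(c); im,d=eyes.get_image(c)
cv2.imwrite("pics/w2.png",im); M,t=T(cal)
v,u=np.mgrid[:384,:512]; x=(u-cal["cx"])/cal["fx"]; y=(v-cal["cy"])/cal["fy"]; r=np.hypot(x,y)+1e-9
k=np.tan(np.minimum(r,1.4))/r
P=np.stack([x*k*d,y*k*d,d],-1)@M.T+t
m=(d>0)&(np.hypot(P[...,0]-458,P[...,1]+326)<30)&(P[...,2]>98)&(P[...,2]<114)
Q=P[m]; print(len(Q),np.percentile(Q[:,2],[5,50,95])); print(cv2.minAreaRect(Q[:,:2].astype(np.float32)))
eyes.get_image("scene"); print([(np.round(w(eyes.calibration("scene"),x["location"])),x["confidence"]) for x in finder.pinpoint("scene","stop_rib_top")[:1]])
```

```text
[ 457.48754471 -325.87205354  133.75290603] [ 3.14139179e+00 -1.16341917e-03  2.61905704e+00] [ 0.93790165  0.69309319 -0.58038159  1.84865417  0.53246962  0.76098697
  1.11524122] 58.40759590489079
1409 [103.65644993 106.89403534 108.07374731]
((455.3564453125, -326.4366760253906), (15.141292572021484, 39.5701789855957), 60.57593536376953)
[(array([612., 151., 152.]), 0.63)]
```

The head has sprung back: its top is at 108 and its angle is unchanged. Now I'll go down and grip it.

move_arm:
  steps:
    - [0,0,0,-0.001,0,-0.02,0.06]
    - [0,0,0,0,0,-0.015,0.06]
    - [0,0,0,0,0,-0.01,0.06]
    - [0,0,0,0,0,-0.002,0.06]
    - [0,0,0,0,0,0,0.03]

```text
clock: 7.05
eef_pos: [456.9, -325.8, 87.2]
tool_rot: [3.141, -0.001, 2.619]
force: [0.1, -0.3, 0.1]
width: 46.6
gripper_force: 0.0
```

move_arm:
  steps:
    - [0,0,0,0,0,0,0.0]
    - [0,0,0,0,0,0,0.0]
    - [0,0,0,0,0,0,0.0]
    - [0,0,0,0,0,0,0.0]
    - [0,0,0,0,0,0,0.0]

```text
clock: 7.55
eef_pos: [456.7, -327.1, 87.9]
tool_rot: [-3.14, 0.001, 2.618]
force: [-0.3, -3.4, 2.5]
width: 13.8
gripper_force: 61.2
```

move_arm:
  steps:
    - [0,0,-4,0,-0.001,0.0005,0.0]
    - [0,0,-6,0,0,0,0.0]
    - [0,0,-6,0,0,0,0.0]
    - [0,0,-6,0,0,0,0.0]
    - [0,0,-6,0,0,0,0.0]

```text
clock: 8.05
eef_pos: [456.7, -327.5, 88.2]
tool_rot: [-3.141, 0.0, 2.126]
force: [-1.3, -2.6, 1.7]
width: 13.6
gripper_force: 61.2
```

```bash
python3 -c "
from h import *
s=telemetry.read_state(); print(s['eef_pos'],np.degrees(s['tool_rot']),s['qpos'],s['torque'],s['force'])"
```

```text
[ 456.71010271 -327.46374838   88.17551891] [-1.79985241e+02  2.70929725e-02  1.21799806e+02] [ 0.82546355  0.72974531 -0.39593376  1.88054609  0.45830148  0.62135838
  0.69704913] [-0.51067653  0.2345166   0.07056116] [-1.26546006 -2.57040153  1.71266434]
```

move_arm:
  steps:
    - [0,0,-6,0,0,0,0.0]
    - [0,0,-6,0,0,0,0.0]
    - [0,0,-6,0,0,0,0.0]
    - [0,0,-4,0,0,0,0.0]
    - [0,0,0,0,0,0,0.0]

```text
clock: 8.55
eef_pos: [456.6, -327.6, 88.2]
tool_rot: [-3.141, 0.001, 1.746]
force: [-2.5, -3.8, 1.5]
width: 13.8
gripper_force: 61.2
```

```bash
python3 -c "
from h import *
s=telemetry.read_state(); print(s['eef_pos'],np.degrees(s['tool_rot']),s['qpos'],s['torque'],s['force'])"
```

```text
[ 456.6173358  -327.59186874   88.16940969] [-1.79976501e+02  5.46960565e-02  1.00021621e+02] [ 0.75961043  0.71562811 -0.29153833  1.8825736   0.3463808   0.59237122
  0.42092653] [-7.23982430e-01  3.06995215e-01 -1.59805950e-04] [-2.50301212 -3.84133414  1.4576101 ]
```

move_arm:
  steps:
    - [0,0,-2,0,0,0,0.0]
    - [0,0,-2,0,0,0,0.0]
    - [0,0,-2,0,0,0,0.0]
    - [0,0,0,0,0,0,0.0]

```text
clock: 8.95
eef_pos: [456.6, -327.6, 88.0]
tool_rot: [-3.141, 0.001, 1.639]
force: [-1.9, -4.7, 2.8]
width: 13.5
gripper_force: 61.2
```

```bash
python3 -c "
from h import *
s=telemetry.read_state(); print(s['eef_pos'],np.degrees(s['tool_rot']),s['qpos'],s['torque'],s['force'])"
```

```text
[ 456.59623526 -327.62544879   88.04780795] [-1.79986244e+02  3.75196555e-02  9.39251755e+01] [ 0.74167792  0.71286968 -0.2630064   1.88301415  0.313952    0.58564619
  0.34503022] [-1.05471069  0.44890616 -0.04679103] [-1.89832365 -4.73396265  2.78384594]
```

move_arm:
  steps:
    - [0,0,-2,0,0,0,0.0]
    - [0,0,-2,0,0,0,0.0]
    - [0,0,0,0,0,0,0.0]

```text
clock: 9.25
eef_pos: [456.6, -327.6, 88.0]
tool_rot: [-3.141, 0.001, 1.569]
force: [-2.2, -4.6, 1.6]
width: 13.7
gripper_force: 61.2
```

```bash
python3 -c "
from h import *
s=telemetry.read_state(); print(s['eef_pos'],np.degrees(s['tool_rot']),s['torque'],s['force'])"
```

```text
[ 456.5509025  -327.58634374   88.02366804] [-1.79981679e+02  3.58206149e-02  8.98922244e+01] [-1.07136034  0.46900184 -0.06793127] [-2.20881863 -4.64671998  1.56794069]
```

move_arm:
  steps:
    - [0,0,-2,0,0,0,0.0]
    - [0,0,-2,0,0,0,0.0]
    - [0,0,0,0,0,0,0.0]

```text
clock: 9.55
eef_pos: [456.5, -327.6, 88.0]
tool_rot: [-3.141, 0.001, 1.499]
force: [-3.3, -4.3, 1.4]
width: 13.2
gripper_force: 61.2
```

```bash
python3 -c "
from h import *
s=telemetry.read_state(); print(s['eef_pos'],np.degrees(s['tool_rot']),s['torque'],s['force'])"
```

```text
[ 456.53214745 -327.63818611   88.00436119] [-1.79984922e+02  4.07386820e-02  8.58907206e+01] [-1.1552814   0.44414618 -0.07150545] [-3.27528748 -4.34095134  1.44033423]
```

move_arm:
  steps:
    - [0,0,-2,0,0,0,0.0]
    - [0,0,-2,0,0,0,0.0]
    - [0,0,0,0,0,0,0.0]

```text
clock: 9.85
eef_pos: [456.5, -327.6, 88.0]
tool_rot: [-3.141, 0.001, 1.43]
force: [-2.9, -4.8, 2.0]
width: 13.3
gripper_force: 61.3
```

```bash
python3 -c "
from h import *
s=telemetry.read_state(); print(s['eef_pos'],np.degrees(s['tool_rot']),s['torque'],s['force'])"
```

```text
[ 456.53145221 -327.63162397   87.99331235] [-1.79987967e+02  5.05133906e-02  8.19441103e+01] [-1.1945978  0.5023567  0.1954522] [-2.86077337 -4.82104053  1.9846598 ]
```

move_arm:
  steps:
    - [0,0,-2,0,0,0,0.0]
    - [0,0,-2,0,0,0,0.0]
    - [0,0,0,0,0,0,0.0]

```text
clock: 10.15
eef_pos: [456.5, -327.7, 88.0]
tool_rot: [-3.141, 0.002, 1.365]
force: [-2.7, -5.3, 2.5]
width: 13.3
gripper_force: 64.9
```

```bash
python3 -c "
from h import *
s=telemetry.read_state(); print(s['eef_pos'],np.degrees(s['tool_rot']),s['torque'],s['force'])"
```

```text
[ 456.47355784 -327.69551631   87.99841203] [-1.79976764e+02  1.00987273e-01  7.81874608e+01] [-1.2795145   0.60846596  1.15296082] [-2.74984001 -5.25344157  2.52529367]
```

The torque jumped to 1.15 N·m after about 70°, so the head is against its stop. I'll open, lift and check the head's angle.

move_arm:
  steps:
    - [0,0,0,0,0,0,0.06]
    - [0,0,0,0,0,0,0.06]
    - [0,0,0,0,0,0,0.06]
    - [0,0,0,0,0,0.02,0.06]
    - [0,0,0,0,0,0.03,0.06]

```text
clock: 10.65
eef_pos: [456.0, -325.4, 136.9]
tool_rot: [-3.138, -0.003, 1.363]
force: [0.9, 0.3, 0.6]
width: 60.0
gripper_force: 0.0
```

move_arm:
  steps:
    - [0,0,0,0,0,0.04,0.06]
    - [0,0,0,0,0,0.04,0.04]
    - [0,0,0,0,0,0.03,0.0]
    - [0,0,0,0,0,0,0.0]
    - [0,0,0,0,0,0,0.0]

```text
clock: 11.15
eef_pos: [457.2, -326.5, 248.3]
tool_rot: [3.14, -0.0, 1.363]
force: [-0.0, 0.3, 0.2]
width: 1.7
gripper_force: 0.0
```

Run:
```python
from h import *
s=telemetry.read_state(); print(s["eef_pos"],s["tool_rot"],s["qpos"],s["width"])
c="wrist"
cal=eyes.calibration(c); im,d=eyes.get_image(c)
cv2.imwrite("pics/w3.png",im); M,t=T(cal)
v,u=np.mgrid[:384,:512]; x=(u-cal["cx"])/cal["fx"]; y=(v-cal["cy"])/cal["fy"]; r=np.hypot(x,y)+1e-9
k=np.tan(np.minimum(r,1.4))/r
P=np.stack([x*k*d,y*k*d,d],-1)@M.T+t
m=(d>0)&(np.hypot(P[...,0]-458,P[...,1]+326)<30)&(P[...,2]>98)&(P[...,2]<114)
Q=P[m]; print(len(Q),np.percentile(Q[:,2],[5,50,95])); print(cv2.minAreaRect(Q[:,:2].astype(np.float32)))
for c in ("scene","side"):
    im,d=eyes.get_image(c); cal=eyes.calibration(c); M,t=T(cal)
    for n in ("lever_bar","lever_hinge"):
        print(c,n,[(np.round(w(cal,x["location"])),round(x["confidence"],2)) for x in finder.pinpoint(c,n)[:2]])
    x=(u-cal["cx"])/cal["fx"]; y=(v-cal["cy"])/cal["fy"]
    P=np.stack([x*d,y*d,d],-1)@M.T+t
    m=(d>0)&(np.hypot(P[...,0]-614,P[...,1]-149)<48)&(P[...,2]>120)&(P[...,2]<185)
    Q=P[m]; print(c,len(Q),Q.mean(0),Q.min(0),Q.max(0),cv2.minAreaRect(Q[:,:2].astype(np.float32)))
```

```text
[ 457.19926445 -326.54479217  248.32371198] [ 3.14046892e+00 -2.09510513e-04  1.36261821e+00] [ 0.73990345  0.4899878  -0.25329339  1.74328248  0.14743426  0.92589841
  0.21826322] 1.6628556165729615
576 [104.18988107 106.89841413 108.21056582]
((456.3475646972656, -326.56640625), (40.21340560913086, 14.970792770385742), 82.72239685058594)
scene lever_bar [(array([610., 153., 153.]), 0.59)]
scene lever_hinge [(array([586., 307., 108.]), 0.58), (array([ 707., -101.,    2.]), 0.22)]
scene 239 [617.56527403 151.29668243 158.25520837] [574.2464662  132.59914692 139.22355796] [654.05976243 196.50742903 170.13448327] ((615.1852416992188, 149.83242797851562), (69.01470184326172, 67.7759780883789), 53.757225036621094)
side lever_bar [(array([616., 149., 156.]), 0.59)]
side lever_hinge [(array([ 458., -327.,  104.]), 0.28), (array([542., -96.,  -2.]), 0.21)]
side 33 [644.94437142 145.52792498 159.78429202] [636.9802889  137.47447881 146.12448219] [653.96138641 156.52176867 168.16600154] ((645.7554931640625, 146.611083984375), (19.12563705444336, 16.617490768432617), 87.14179992675781)
```

View pics/w3.png

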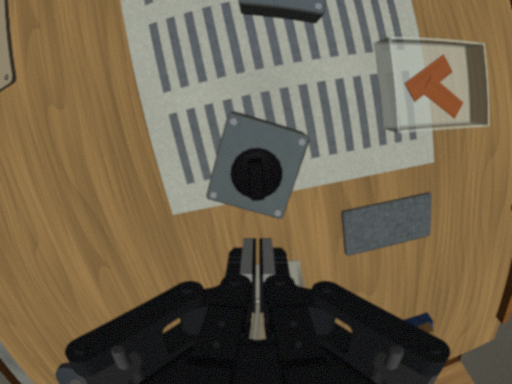

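The rib's long axis is now at -97°, having turned 67.6° to its stop, and its top is at 108. In the picture the head is at (256,174), upright and with nothing disturbed. Next I'll go to above the lever bar, at about (614,147).

move_arm:
  steps:
    - [0,0,2,0.014,0.043,0,0.0]
    - [0,0,2,0.014,0.043,0,0.0]
    - [0,0,2,0.014,0.043,0,0.0]
    - [0,0,2,0.014,0.043,0,0.0]
    - [0,0,2,0.014,0.043,0,0.0]

```text
clock: 12.0
eef_pos: [527.1, -110.3, 247.7]
tool_rot: [-3.141, -0.0, 1.538]
force: [0.8, -0.5, -0.1]
width: 0.2
gripper_force: 0.0
```

move_arm:
  steps:
    - [0,0,2,0.014,0.043,0,0.0]
    - [0,0,2,0.014,0.043,0,0.0]
    - [0,0,2,0.014,0.043,0,0.0]
    - [0,0,2,0.014,0.043,0,0.0]
    - [0,0,2,0.014,0.043,0,0.0]

```text
clock: 12.5
eef_pos: [597.1, 104.7, 247.6]
tool_rot: [-3.141, 0.0, 1.713]
force: [0.4, -1.0, 0.1]
width: 0.1
gripper_force: 0.0
```

move_arm:
  steps:
    - [0,0,0,0.014,0.04,0,0.0]
    - [0,0,0,0,0,0,0.0]
    - [0,0,0,0,0,0,0.0]

```text
clock: 12.8
eef_pos: [610.4, 144.2, 247.1]
tool_rot: [-3.14, -0.0, 1.714]
force: [-0.5, -1.2, -0.6]
width: -0.3
gripper_force: 0.0
```

```bash
cat > lev.py <<'E'
from h import *
import sys
s=telemetry.read_state(); print(s["eef_pos"],np.degrees(s["tool_rot"]),s["qpos"],s["force"],s["width"])
for c in ("wrist","scene","side"):
    cal=eyes.calibration(c); im,d=eyes.get_image(c); cv2.imwrite(f"pics/{sys.argv[1]}_{c}.png",im)
    for n in ("lever_bar","lever_hinge"):
        print(c,n,[(np.round(w(cal,x["location"]),1),round(x["confidence"],2)) for x in finder.pinpoint(c,n)[:2]])
E
python3 lev.py a
```

```text
[610.43234197 144.23225554 247.13874278] [-1.79921253e+02 -6.07219491e-03  9.82084214e+01] [-0.05414989  0.6005717  -0.36926671  1.55732267  0.23974169  1.030045
 -0.34540109] [-0.46201639 -1.17522771 -0.59288751] -0.259560237580292
wrist lever_bar [(array([611.1, 152.3, 152.2]), 0.58)]
wrist lever_hinge [(array([593. , 307. , 110.3]), 0.61), (array([ 7.813e+02,  8.020e+01, -6.000e-01]), 0.45)]
scene lever_bar [(array([610.4, 153.3, 152.7]), 0.9)]
scene lever_hinge [(array([588.1, 305.2, 107.3]), 0.9)]
side lever_bar [(array([616.9, 151.6, 157.3]), 0.75)]
side lever_hinge [(array([596.1, 302.4, 110.8]), 0.59)]
```

View pics/a_wrist.png

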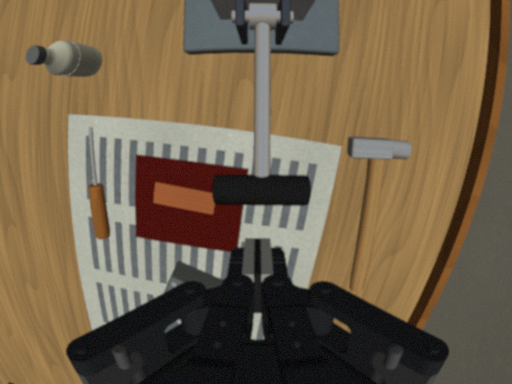

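The wrist picture shows the bar across (262,190), its rod running up to the hinge at about (262,15), and the fingers in line with it. Going down onto the bar at (613,148), then to z = 123, where the bar's top is when the lever is level.

move_arm:
  steps:
    - [0,0,0,0.003,0.004,-0.04,0.0]
    - [0,0,0,0,0,-0.03,0.0]
    - [0,0,0,0,0,-0.01,0.0]
    - [0,0,0,0,0,-0.008,0.0]
    - [0,0,0,0,0,0,0.0]

```text
clock: 13.75
eef_pos: [613.6, 145.8, 160.4]
tool_rot: [-3.14, 0.001, 1.711]
force: [-3.4, -3.3, 5.2]
width: -0.1
gripper_force: 2.7
```

move_arm:
  steps:
    - [0,0,0,0,0,-0.007,0.0]
    - [0,0,0,0,0,-0.007,0.0]
    - [0,0,0,0,0,-0.007,0.0]
    - [0,0,0,0,0,-0.007,0.0]
    - [0,0,0,0,0,0,0.0]

```text
clock: 14.25
eef_pos: [616.1, 144.9, 134.1]
tool_rot: [3.137, 0.003, 1.71]
force: [-0.5, -4.1, 8.3]
width: 0.4
gripper_force: 3.9
```

move_arm:
  steps:
    - [0,0,0,0,0,-0.006,0.0]
    - [0,0,0,0,0,-0.004,0.0]
    - [0,0,0,0,0,0,0.0]
    - [0,0,0,0,0,0,0.0]

```text
clock: 14.65
eef_pos: [616.5, 144.7, 124.9]
tool_rot: [3.137, 0.003, 1.709]
force: [-0.2, -5.5, 7.8]
width: 0.1
gripper_force: 4.2
```

```bash
cat >> lev.py <<'E'
s=telemetry.read_state(); print(s["eef_pos"],s["force"])
E
python3 lev.py b
python3 - <<'E'
import cv2,numpy as np
a=cv2.imread("pics/b_scene.png")[110:210,270:410]; b=cv2.imread("pics/b_side.png")[115:190,190:295]
cv2.imwrite("pics/b_crop.png",np.vstack([cv2.resize(a,(420,300),interpolation=2),cv2.resize(b,(420,300),interpolation=2)]))
E
```

```text
[616.53647461 144.71227646 124.8956821 ] [1.79712972e+02 1.66199707e-01 9.79462697e+01] [-0.0858559   0.74277182 -0.31919721  1.66121753  0.31095307  0.7834248
 -0.40887737] [-0.21677473 -5.53216201  7.78939782] 0.11828716318732645
wrist lever_bar [(array([611.1, 145.7, 113.1]), 0.61)]
wrist lever_hinge []
scene lever_bar [(array([613.6, 147.4, 110.2]), 0.74)]
scene lever_hinge [(array([588.1, 303.8, 107.7]), 0.69)]
side lever_bar [(array([617.6, 140.7, 116. ]), 0.75)]
side lever_hinge [(array([596.3, 302.5, 112.4]), 0.67)]
[616.56235167 144.72408558 125.04900335] [ 0.16624553 -5.76750322  8.48678157]
```

View pics/b_crop.png

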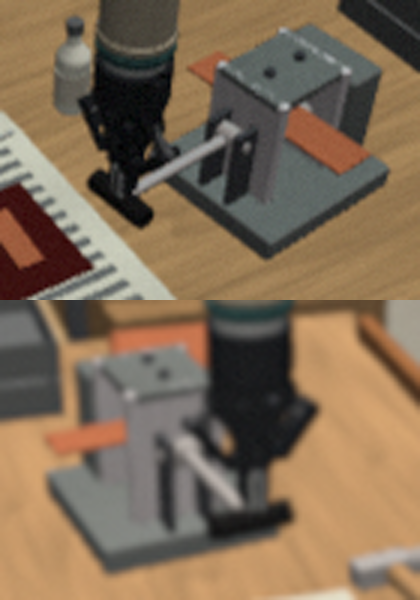

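Both crops show the fingers on the middle of the bar and the rod close to level. The bar has dragged the tip about 3 mm outward, so I'll take off that side load and go down the last 2 mm.

move_arm:
  steps:
    - [0,0,0,0.001,-0.003,-0.002,0.0]
    - [0,0,0,0,0,0,0.0]
    - [0,0,0,0,0,0,0.0]
    - [0,0,0,0,0,0,0.0]
    - [0,0,0,0,0,0,0.0]

```text
clock: 15.6
eef_pos: [616.7, 144.4, 123.0]
tool_rot: [3.137, -0.0, 1.711]
force: [-2.0, -1.9, 7.5]
width: -0.2
gripper_force: 4.1
```

```bash
python3 lev.py c
```

```text
[616.66745033 144.41048546 123.01164676] [ 1.79737443e+02 -2.42407353e-02  9.80325248e+01] [-0.08230124  0.74565542 -0.32128124  1.66209757  0.31025095  0.77970155
 -0.40505335] [-1.971728   -1.92072357  7.53999839] -0.16745653959136853
wrist lever_bar [(array([612.2, 145.9, 109.6]), 0.78), (array([ 7.801e+02,  7.800e+01, -4.000e-01]), 0.45)]
wrist lever_hinge []
scene lever_bar [(array([613. , 147.8, 109. ]), 0.61)]
scene lever_hinge [(array([589.9, 304.9, 109.7]), 0.95)]
side lever_bar [(array([615.7, 141.9, 111.8]), 0.81), (array([781.1,  78.4,  -2.4]), 0.29)]
side lever_hinge [(array([595.7, 301.9, 112.1]), 0.79), (array([382.3,  77.2,  -1.4]), 0.47)]
[616.66806154 144.39334528 123.01628837] [-1.60300478 -1.66120786  7.78683391]
```

The lever is level: the bar is at about z = 110, held steadily at about 8 N. Handing in while still holding it.

```bash
python3 -c "
from h import *
print(ctrl.finish_job())"
```

```text
the job is handed in; nothing more can be done
None
```

The stop head was pressed fully down and sprang back up, then turned clockwise about 68° to its stop, and the job was handed in at about 16 s with the lever still held level (bar about 110 mm high, about 8 N).

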